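# Spin the dosing carousel and brake the beaker under the nozzle

### The job

Give the carousel a brisk flick with a fingertip so that it spins freely and carries the open beaker right past the nozzle at least once without being touched, then brake it with a fingertip so that the beaker stops with its mouth centred under the nozzle. Do not stop it anywhere else once the beaker has gone past, and finish while still holding the carousel there with the fingertip pressed on it. Leave the bottles, beakers and other glassware on the bench where they stand: nothing is picked up or shoved aside.

Things in the scene. Friction and masses are not known exactly. Their poses are not given: they have to be found in the camera images.
- stand: Dosing stand, fixed to the bench: round grey foot 270 mm across under the carousel, and outside it a steel column (165 mm from the middle, 195 mm tall) whose arm reaches inwards to the nozzle. Origin: on the carousel's vertical axis, at bench height. z up; x points from the axis to the nozzle and column.
- carousel: Grey plastic disc, 250 mm across, 12 mm thick, turning on a vertical axis. Origin: on the axis, at its underside, 46 mm above the bench (flat upper face at 58 mm). x points to the open beaker. Fixed on it at 60 mm radius, 60 degrees apart, all white: the open beaker and five closed sample bottles (22 mm across, 36 mm tall). Bare face from 82 mm radius to the rim but for four pegs.
- peg (a point): Top of one of four steel finger pegs standing on the disc at 108 mm radius, 10 mm thick, rising 18 mm above the face. This one is 45 degrees counter-clockwise of the open beaker, the others at 135, 225 and 315 degrees.
- spin (a joint): Angle of the carousel on the stand, rad, counter-clockwise from above positive, no stops, not wrapped. At 0 and at every whole turn (2 pi) the open beaker is under the nozzle. Starts at rest between -5.0 and -1.3. Runs very freely: flicked, it coasts for turns, losing under 0.1 rad/s each second. About 0.9 kg, inertia 0.007 kg m2 (vary).
- beaker_mouth (a point): Centre of the mouth of the open beaker (38 mm across, 40 mm tall), 60 mm from the carousel's axis, 98 mm above the bench; inside width of the mouth 34 mm.
- nozzle_tip (a point): Lower end of the steel nozzle on the stand's arm, 60 mm from the carousel's axis, 120 mm above the bench (22 mm above the beaker's mouth).
- amber_a: Bystander, loose: brown glass bottle, 62 mm across, 150 mm tall. Origin: centre of its underside.
- amber_b: Bystander, loose: brown glass bottle, 62 mm across, 150 mm tall. Origin: centre of its underside.
- clear_bottle: Bystander, loose: clear glass bottle, 56 mm across, 130 mm tall. Origin: centre of its underside.
- cup_a: Bystander, loose: small open glass beaker, 52 mm across, 60 mm tall. Origin: centre of its underside.
- cup_b: Bystander, loose: small open glass beaker, 52 mm across, 60 mm tall. Origin: centre of its underside.
- mortar: Bystander, loose: white ceramic bowl, 100 mm across, 50 mm tall. Origin: centre of its underside.
- jar: Bystander, loose: glass jar with a lid, 52 mm across, 60 mm tall. Origin: centre of its underside.

How it is judged:
On the way, in this order (a step that is already met when the one before it is completed fails the run):
1. the spinning carousel carries the open beaker past the nozzle untouched (within about 40 mm of it, faster than 0.4 rad/s) (horizontal distance between beaker_mouth and nozzle_tip below 0.04 m and (velocity of joint spin above 0.4 rad/s or velocity of joint spin below -0.4 rad/s) and contact force between the fingers and carousel below 0.05 N), for 0.1 s.
2. still spinning untouched, the beaker has gone round to the side away from the nozzle (over 0.3 rad/s) (x of beaker_mouth in the frame of stand below 0 m and (velocity of joint spin above 0.3 rad/s or velocity of joint spin below -0.3 rad/s) and contact force between the fingers and carousel below 0.05 N), for 0.1 s.
3. braked by a fingertip with the beaker's mouth under the nozzle (centres within 13 mm) (horizontal distance between beaker_mouth and nozzle_tip below 0.013 m and velocity of joint spin between -0.08 and 0.08 rad/s and contact force between the fingers and carousel above 0.5 N), for 0.2 s.
At the end, for the whole second after the job is handed in: The centre of the open beaker's mouth is within 13 mm (seen from above) of the nozzle tip, the carousel is at rest (under 0.08 rad/s), and the finger still presses on it with more than 0.5 N (all of step 3); the arm keeps its last pose, push and grip.
It fails at once if after the beaker has passed the nozzle, the carousel comes to a stop with the beaker more than 30 mm from the nozzle ((value of joint spin above 0.55 rad or value of joint spin below -6.85 rad) and velocity of joint spin between -0.06 and 0.06 rad/s and horizontal distance between beaker_mouth and nozzle_tip above 0.03 m).
It fails at once if a bottle, beaker or other bystander is shoved, lifted or knocked over (moved more than 25 mm) (distance of any of amber_a, amber_b, clear_bottle, cup_a, cup_b, mortar, jar from where it was at the start of the episode above 0.025 m).
It also fails if it takes over 42 s, if anything falls off the work surface, if the arm or the gripper's body presses on something with over 40 N, if the wrist force passes 120 N, or if a joint passes its speed limit or range.

### The arm

A 7-joint arm with a two-finger parallel gripper is mounted at the origin on the work surface. World frame = base frame: x ahead of the robot, y to its left, z up, the work surface at z = 0. Lengths are in m, angles in rad, forces in N, time in s.
With the tool pointing down it reaches from about 0.35 to 0.9 m from the base axis. Payload 8.1 kg.
Tool frame: the origin (TCP) lies between the finger pads; the fingertips stand 17 mm ahead of it and the grasp point (between the pads) lies 2 mm behind it; z points along the fingers, y is the line along which they close (so a half turn about z gives the same grasp; the last joint's range is limited). The gripper opens to 92 mm and grips with 3 to 60 N. Pads are 19 mm wide; open, the fingers measure 130 mm over their backs; the gripper's body (75 mm by 190 mm) begins 47 mm behind the grasp point.
Start: joints at [-1.365, 0.434, 0.025, 1.573, -0.012, 1.134, -0.075], TCP at [0.19, 0.595, 0.244] pointing down, gripper open.
Joint ranges: [-2.62, 2.62], [-0.44, 2.09], [-1.27, 1.32], [0.08, 2.57], [-1.32, 4.46], [0.12, 2], [-2.74, 2.74]. Speed limits (rad/s): [2.22, 2.22, 3.01, 3.01, 3.14, 3.14, 3.14].

### API

Orientations are given as a rotation vector (axis times angle).
In Python, from cell import observe, get_image, calibration, sign_off, look_for, regions_of, landmark_of gives the robot as it stands.
- The arm moves only by the tool jog_arm, never from a script. Its argument "plan" is a list of rows, each an object with "offset": the shift along the tool's x, y, z normalised to -1 to 1, where 1 is 0.15 m, a list of three; "twist": the turn, a rotation vector about the tool's x, y, z normalised to -1 to 1, where 1 is 2 pi rad, a list of three; "fingers": the gripper command: -1 is shut, 1 is fully open, values between are in proportion. In form: [{"offset": [x, y, z], "twist": [ax, ay, az], "fingers": fingers}, ...]. A call has 1 to 20 rows; each row is the pose to reach, as a shift and turn from the pose commanded when the call began, along the tool's axes at that moment, turning the shorter way round; what a row does not reach only later rows make up. A row lasts 1/8 s, in which the tool goes at most 62.5 mm and 10.7 degrees, less where a joint would pass 70% of its speed; a pose out of reach is approached as far as the arm can. A call with a number of a shift or a turn outside -1 to 1 is refused whole. A call with a gripper value outside its range is refused whole. The fingers move at their own pace and stop on an object; "newtons" is the grip in N (left out, the last holds). Time passes only in rows, so rows that repeat a pose let the fingers close. It gives the time, the measured TCP pose, the force, the opening and the grip force at its end, in the units of the state.
- observe(): the state, without advancing time (a new reading comes with each control period).
- get_image(name): name is "scene" or "top"; returns the picture (480x640x3 uint8, red, green, blue); there is no depth.
- calibration(name): a dict with "fov_y" (degrees; the focal length in pixels is half the picture's height over the tangent of half this angle, whatever the lens; pixels are square), "cx", "cy" (the principal point, pixels), "position" and "attitude" of the camera in the world. Camera axes: x right, y down, z forward; pixel columns grow to the right and rows downward; lengths in m; the calibration is good to about 2 mm. A picture is of the moment at which its call begins. calibration takes no time and is no camera call.
- sign_off(): hands the job in; it is judged then, once.
Trained networks look in the newest picture that a camera, given by its name, has taken for a name from the list of things; names that differ only in an ending like _2 or _b are one class to them, and where a whole thing is asked for, a point or a joint stands for the part that bears it (a point fixed in the world has none). Each returns a list of dicts, best first, with "conf" (0 to 1); they miss things now and then, are a little off and sometimes report something else, mostly with a low value. They report only what shows in the picture. A call takes as long as a camera call.
- look_for(thing, camera): "box" ([left, top, width, height] as shares, 0 to 1, of the picture: columns of its width, rows of its height, round what is visible of it).
- regions_of(thing, camera): "region" (480x640 bool, what is visible of it) and "box" ([left, top, width, height] as shares, 0 to 1, of the picture: columns of its width, rows of its height, round what is visible of it).
- landmark_of(thing, camera): "at" ([row, column] as shares, 0 to 1, of the picture: columns of its width, rows of its height: a listed point, or the origin of a listed thing).
The state is a dict: "clock": time; "joints": joint angles; "dq": joint speeds; "joint_efforts": joint torques, N m; "position": TCP position; "ee_rot": TCP orientation; "force": force on the tool from outside, world axes, zero at the start; "ft_torque": the same for the moment, N m; "width": opening from 0.0 (shut) to 1.0 (fully open); "gripper_force": force on a finger pad.
Only numpy, scipy, OpenCV 4.12 (cv2) and the standard library are available. Lean on these libraries where they do the work, as an engineer would, in place of code of your own. Each camera call takes 0.05 s, during which the arm holds its last target. There are 200 camera calls.

## Working session

There is one attempt and no reset: what is moved stays moved. The work goes in short steps, Python scripts to look and compute and a tool call to move; the robot and the scene stay as the last step left them, time stands still between calls to the robot, and variables do not carry over. Pictures are saved under pics/ and viewed, at most 10 in all, crops included, and the job is handed in when it is done.

Besides the shell and the picture viewer there is one more tool, called after "Request:" as name([rows], argument=value, ...), one row to a line, values as JSON. jog_arm: Moves the arm, as the interface text tells. Scaled input: -1 to 1 covers 0.15 m each way for a shift and 2 pi rad each way for a turn. Its arguments: {"type":"object","properties":{"plan":{"type":"array","items":{"type":"object","properties":{"offset":{"type":"array","items":{"type":"number","minimum":-1,"maximum":1}},"twist":{"type":"array","items":{"type":"number","minimum":-1,"maximum":1}},"fingers":{"type":"number"}}}},"newtons":{"type":"number"}},"required":["plan"]}

```bash
ls; mkdir -p pics
cat > h.py <<'E'
import numpy as np, cv2
from cell import *
from scipy.spatial.transform import Rotation as R
def cam(n):
    c=calibration(n); f=240/np.tan(np.radians(c["fov_y"])/2)
    a=np.array(c["attitude"],float)
    Rm=R.from_rotvec(a).as_matrix() if a.size==3 else a.reshape(3,3)
    return f,c["cx"],c["cy"],np.array(c["position"]),Rm
def at_z(n,u,v,z):
    f,cx,cy,p,Rm=cam(n); d=Rm@np.array([(u-cx)/f,(v-cy)/f,1]); return p+d*(z-p[2])/d[2]
def proj(n,P):
    f,cx,cy,p,Rm=cam(n); q=Rm.T@(np.array(P)-p); return f*q[0]/q[2]+cx,f*q[1]/q[2]+cy
def pic(n,name):
    im=get_image(n); cv2.imwrite(f"pics/{name}.png",im[:,:,::-1]); return im
E
python3 - <<'E'
from h import *
print(observe()); 
for n in("scene","top"): print(calibration(n)); pic(n,n+"0")
for t,z in [("stand",0),("carousel",.046),("beaker_mouth",.098),("nozzle_tip",.12),("peg",.076),("amber_a",0),("clear_bottle",0),("cup_a",0),("mortar",0),("jar",0)]:
  for n in("scene","top"):
    for r in landmark_of(t,n)[:3]:
        v,u=r["at"]; print(t,n,round(r["conf"],2),(round(u*640),round(v*480)),at_z(n,u*640,v*480,z)[:2].round(3))
E
```

```text
pics
{'clock': 0.0, 'joints': array([-1.36458606,  0.43524459,  0.02496482,  1.57407676, -0.01159223,
        1.13400833, -0.07508867]), 'dq': array([-0.0006381 ,  0.00064038,  0.00052801, -0.00136336,  0.00054494,
       -0.00011896, -0.00013415]), 'joint_efforts': array([ 1.15215862e-03, -6.67842507e+01,  9.85489525e-01, -3.14457893e+01,
       -6.04630122e-02,  4.29915916e-02,  1.34364213e-04]), 'position': array([0.18985739, 0.59496209, 0.24293931]), 'ee_rot': array([-4.83211606e-01, -3.10410920e+00,  2.49624810e-03]), 'force': array([-0.66693389, -0.07249131, -0.48658229]), 'ft_torque': array([-0.03353301, -0.05729872, -0.02174258]), 'gripper_force': 0.0, 'width': 0.9958209700682132}
{'fov_y': 42.94944864865806, 'cx': 327.52698030386466, 'cy': 243.12404033376936, 'position': array([ 1.21622913, -0.4810112 ,  1.50637545]), 'attitude': array([-2.37437607, -1.18809922,  0.32537403])}
{'fov_y': 56.58897894826523, 'cx': 321.9325992654244, 'cy': 241.2873889299269, 'position': array([ 0.41362505, -0.00974032,  1.19296243]), 'attitude': array([-2.14545452,  2.14427756, -0.13142346])}
st
[... 804 characters left out ...]
.586 0.215]
amber_a top 0.68 (427, 275) [ 0.486 -0.274]
amber_a top 0.55 (239, 243) [0.573 0.231]
clear_bottle scene 0.78 (427, 149) [0.428 0.489]
clear_bottle top 0.76 (146, 294) [0.433 0.475]
clear_bottle top 0.71 (425, 276) [ 0.482 -0.268]
cup_a scene 0.87 (269, 310) [ 0.584 -0.213]
cup_a scene 0.86 (386, 254) [0.641 0.147]
cup_a top 0.88 (402, 243) [ 0.573 -0.208]
cup_a top 0.61 (271, 217) [0.643 0.145]
mortar scene 0.66 (167, 322) [ 0.449 -0.45 ]
mortar top 0.66 (493, 288) [ 0.453 -0.448]
mortar top 0.65 (426, 277) [ 0.48  -0.271]
mortar top 0.46 (237, 238) [0.587 0.237]
jar scene 0.92 (377, 294) [0.722 0.047]
jar top 0.86 (309, 191) [0.716 0.042]
jar top 0.32 (332, 253) [ 0.544 -0.019]
```

Run:
```python
from h import *
t=cv2.imread("pics/top0.png"); s=cv2.imread("pics/scene0.png")
cv2.imwrite("pics/topc.png",cv2.resize(t[150:350,200:460],None,fx=3,fy=3,interpolation=2))
cv2.imwrite("pics/scenec.png",cv2.resize(s[140:340,200:460],None,fx=3,fy=3,interpolation=2))
```

```text
(no output)
```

View pics/topc.png

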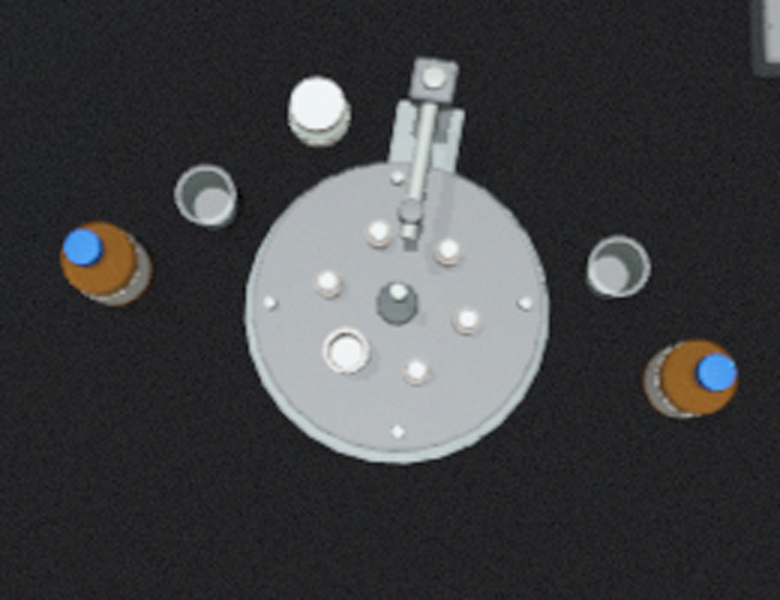

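View pics/scenec.png

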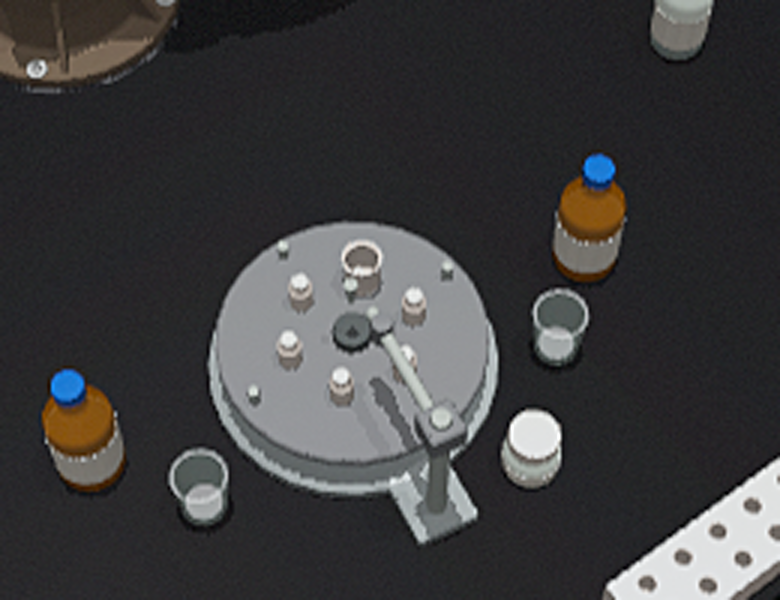

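The top crop shows the carousel axis at about (397,302), with pegs at (398,178), (270,302), (525,302) and (398,432). The open beaker is at (346,351), the nozzle near (410,235) and the column top at (433,77). The scene crop agrees, and the robot side is clear of bystanders. Next I'll compute the geometry.

Run:
```python
from h import *
f=lambda u,v,z,n="top",o=(200,150):at_z(n,u/3+o[0],v/3+o[1],z)[:2]
P=np.array([f(*p,.076) for p in[(398,178),(270,302),(525,302),(398,432)]]); c=P.mean(0)
print("pegs",P.round(4),"c",c.round(4),np.linalg.norm(P-c,axis=1).round(4))
S=np.array([f(*p,.076,"scene",(200,140)) for p in[(283,245),(447,266),(254,390)]]); print("scene pegs",S.round(4),((S[1]+S[2])/2).round(4))
b=f(346,351,.098); k=f(433,77,.2);k2=f(441,417,.2,"scene",(200,140)); nz=np.array([.596,-.022])
for n,q in(("beaker",b),("col",k),("col_s",k2),("nz",nz)): d=q-c; print(n,q.round(4),np.hypot(*d).round(4),np.degrees(np.arctan2(d[1],d[0])).round(1))
o=observe(); Rt=R.from_rotvec(o["ee_rot"]).as_matrix(); print(Rt.round(3))
for T in ([c[0]-.103,c[1]+.045,.13],[c[0]-.103,c[1]+.045,.081]):
    print(T, (Rt.T@(np.array(T)-o["position"])/.15).round(3))
Rd=np.diag([-1,1,-1.]); print("twist",(R.from_matrix(Rt.T@Rd).as_rotvec()/(2*np.pi)).round(4))
```

```text
pegs [[ 0.6485 -0.0219]
 [ 0.5423  0.0859]
 [ 0.5423 -0.1283]
 [ 0.4338 -0.0215]] c [ 0.5418 -0.0214] [0.1068 0.1074 0.1068 0.1079]
scene pegs [[ 0.4376 -0.0221]
 [ 0.5465  0.0849]
 [ 0.5455 -0.1295]] [ 0.546  -0.0223]
beaker [0.4994 0.0212] 0.0601 134.8
col [ 0.7011 -0.0474] 0.1614 -9.3
col_s [ 0.7133 -0.0545] 0.1747 -10.9
nz [ 0.596 -0.022] 0.0542 -0.6
[[-0.953  0.304  0.   ]
 [ 0.304  0.953  0.   ]
 [-0.     0.    -1.   ]]
[np.float64(0.43876614171666817), np.float64(0.023555413171777465), 0.13] [-2.739 -3.128  0.758]
[np.float64(0.43876614171666817), np.float64(0.023555413171777465), 0.081] [-2.739 -3.128  1.085]
twist [ 0.      0.     -0.0492]
```

Request:
jog_arm([
  {"offset": [-1, -1, 0], "twist": [0, 0, -0.0492], "fingers": -1},
  {"offset": [-1, -1, 0], "twist": [0, 0, -0.0492], "fingers": -1},
  {"offset": [-1, -1, 0], "twist": [0, 0, -0.0492], "fingers": -1},
  {"offset": [-1, -1, 0], "twist": [0, 0, -0.0492], "fingers": -1},
  {"offset": [-1, -1, 0], "twist": [0, 0, -0.0492], "fingers": -1},
  {"offset": [-1, -1, 0], "twist": [0, 0, -0.0492], "fingers": -1},
], newtons=20)

```text
clock: 1.85
position: [0.2867, 0.408, 0.2439]
ee_rot: [0.002, -3.142, -0.001]
force: [-0.0, -0.6, -1.1]
width: 0.398
gripper_force: 0.0
```

Request:
jog_arm([
  {"offset": [-0.4, -0.4, 0], "twist": [0, 0, 0], "fingers": -1},
  {"offset": [-0.7, -0.7, 0], "twist": [0, 0, 0], "fingers": -1},
  {"offset": [-1, -1, 0], "twist": [0, 0, 0], "fingers": -1},
  {"offset": [-1, -1, 0], "twist": [0, 0, 0], "fingers": -1},
  {"offset": [-1, -1, 0], "twist": [0, 0, 0], "fingers": -1},
])

```text
clock: 2.48
position: [0.4385, 0.2568, 0.2436]
ee_rot: [0.002, 3.141, -0.0]
force: [-0.1, 0.7, 0.5]
width: 0.007
gripper_force: 0.0
```

Request:
jog_arm([
  {"offset": [0, -0.4, 0.1], "twist": [0, 0, 0], "fingers": -1},
  {"offset": [0, -0.8, 0.3], "twist": [0, 0, 0], "fingers": -1},
  {"offset": [0, -1, 0.6], "twist": [0, 0, 0], "fingers": -1},
  {"offset": [0, -1, 0.73], "twist": [0, 0, 0], "fingers": -1},
  {"offset": [0, -1, 0.73], "twist": [0, 0, 0], "fingers": -1},
  {"offset": [0, -1, 0.73], "twist": [0, 0, 0], "fingers": -1},
])

```text
clock: 3.22
position: [0.4378, 0.1089, 0.1349]
ee_rot: [-0.005, 3.141, 0.001]
force: [0.1, -0.0, -0.0]
width: 0.008
gripper_force: 0.0
```

Request:
jog_arm([
  {"offset": [0, -0.3, 0], "twist": [0, 0, 0], "fingers": -1},
  {"offset": [0, -0.4, 0.2], "twist": [0, 0, 0], "fingers": -1},
  {"offset": [0, -0.4, 0.36], "twist": [0, 0, 0], "fingers": -1},
  {"offset": [0, -0.4, 0.36], "twist": [0, 0, 0], "fingers": -1},
  {"offset": [0, -0.4, 0.36], "twist": [0, 0, 0], "fingers": -1},
])

```text
clock: 3.85
position: [0.4383, 0.0479, 0.0814]
ee_rot: [-0.002, 3.14, 0.001]
force: [-0.2, 0.4, 0.3]
width: 0.01
gripper_force: 0.0
```

Run:
```python
from h import *
o=observe(); print(o["position"],o["force"])
s=pic("scene","s1"); t=pic("top","t1")
cv2.imwrite("pics/s1c.png",cv2.resize(s[140:320,220:440,::-1],None,fx=3,fy=3,interpolation=2))
```

```text
[0.43825603 0.04789965 0.08135778] [-0.2034884   0.39472912  0.28860754]
```

View pics/s1c.png

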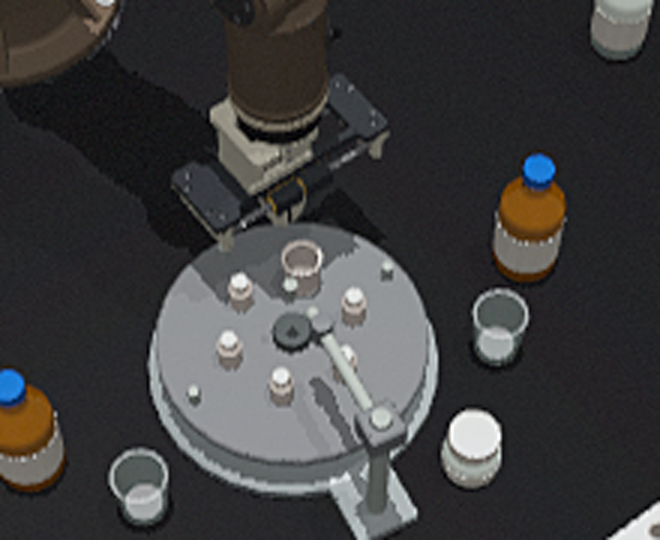

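The scene crop shows the closed fingers at about (285,215), beside the robot-side peg hidden at about (223,245). The beaker at (300,262) is clear of them. Now I'll flick the peg towards -y and lift.

Request:
jog_arm([
  {"offset": [0, -0.13, 0], "twist": [0, 0, 0], "fingers": -1},
  {"offset": [0, -0.24, 0], "twist": [0, 0, 0], "fingers": -1},
  {"offset": [0, -0.28, 0], "twist": [0, 0, 0], "fingers": -1},
  {"offset": [0, -0.31, 0], "twist": [0, 0, 0], "fingers": -1},
  {"offset": [0, -0.39, 0], "twist": [0, 0, 0], "fingers": -1},
  {"offset": [-0.01, -0.52, 0], "twist": [0, 0, 0], "fingers": -1},
  {"offset": [-0.03, -0.68, 0], "twist": [0, 0, 0], "fingers": -1},
  {"offset": [-0.02, -0.68, -0.23], "twist": [0, 0, 0], "fingers": -1},
  {"offset": [-0.02, -0.6, -0.23], "twist": [0, 0, 0], "fingers": -1},
])

```text
clock: 5.08
position: [0.4417, -0.0441, 0.1164]
ee_rot: [0.003, 3.138, -0.0]
force: [1.0, 0.4, -0.2]
width: 0.007
gripper_force: 0.0
```

```bash
cat > track.py <<'E'
from h import *
import sys
c=np.array([.543,-.0217]); NZ=-9.5
def run(n,cams=("scene",)):
    out=[]
    for i in range(n):
        for k in cams:
            t=observe()["clock"]; get_image(k); rs=landmark_of("beaker_mouth",k)
            for r in rs:
                v,u=r["at"]; d=at_z(k,u*640,v*480,.098)[:2]-c; rad=np.hypot(*d)
                if .045<rad<.075:
                    a=np.degrees(np.arctan2(d[1],d[0]))-NZ
                    print(k,round(t,3),"conf",round(r["conf"],2),"ang",round(a%360,1),"r",rad.round(3)); out.append((t,a)); break
    return out
if __name__=="__main__":
    o=run(int(sys.argv[1]),sys.argv[2].split(","))
    if len(o)>2:
        o=np.array(o); y=np.unwrap(np.radians(o[:,1])); p=np.polyfit(o[:,0],y,1); print("w",p[0],"res",np.std(y-np.polyval(p,o[:,0])), "now",observe()["clock"])
E
python3 track.py 4 scene
```

```text
scene 5.075 conf 0.9 ang 207.6 r 0.068
scene 5.175 conf 0.58 ang 220.4 r 0.062
scene 5.275 conf 0.82 ang 237.3 r 0.062
scene 5.375 conf 0.67 ang 246.3 r 0.063
w 2.3189039609479543 res 0.028836093361180162 now 5.475
```

Request:
jog_arm([
  {"offset": [-0.01, 0.26, 0], "twist": [0, 0, 0], "fingers": -1},
  {"offset": [-0.01, 0.26, 0], "twist": [0, 0, 0], "fingers": -1},
  {"offset": [-0.01, 0.26, 0], "twist": [0, 0, 0], "fingers": -1},
  {"offset": [-0.01, 0.26, 0.09], "twist": [0, 0, 0], "fingers": -1},
  {"offset": [-0.01, 0.26, 0.09], "twist": [0, 0, 0], "fingers": -1},
  {"offset": [-0.01, 0.26, 0.09], "twist": [0, 0, 0], "fingers": -1},
  {"offset": [-0.01, 0.26, 0.09], "twist": [0, 0, 0], "fingers": -1},
  {"offset": [-0.01, 0.26, 0.09], "twist": [0, 0, 0], "fingers": -1},
])

```text
clock: 6.48
position: [0.442, -0.0041, 0.1014]
ee_rot: [-0.0, 3.141, 0.0]
force: [-0.9, -0.1, -0.1]
width: 0.003
gripper_force: 0.0
```

```bash
python3 track.py 16 scene; python3 -c "
from h import *
o=observe(); print(o['position'],o['force'])"
```

```text
scene 6.475 conf 0.7 ang 14.3 r 0.058
scene 6.575 conf 0.77 ang 28.5 r 0.063
scene 6.675 conf 0.62 ang 39.7 r 0.062
scene 6.775 conf 0.61 ang 52.3 r 0.057
scene 6.975 conf 0.87 ang 73.7 r 0.056
scene 7.075 conf 0.95 ang 92.6 r 0.058
scene 7.175 conf 0.58 ang 104.0 r 0.053
scene 7.275 conf 0.7 ang 112.2 r 0.056
scene 7.375 conf 0.84 ang 118.6 r 0.048
scene 7.475 conf 0.89 ang 139.6 r 0.061
scene 7.575 conf 0.9 ang 149.4 r 0.064
scene 7.675 conf 0.61 ang 158.6 r 0.064
scene 7.875 conf 0.81 ang 178.9 r 0.056
scene 7.975 conf 0.83 ang 199.9 r 0.053
w 2.0953013169152275 res 0.053657169425916564 now 8.075
[ 0.44187824 -0.00400648  0.10123485] [-0.44809511 -0.44907339 -0.39572305]
```

Request:
jog_arm([
  {"offset": [0, 0, 0], "fingers": -1, "twist": [0, 0, 0]},
  {"offset": [0, 0, 0], "fingers": -1, "twist": [0, 0, 0]},
  {"offset": [0, 0, 0], "fingers": -1, "twist": [0, 0, 0]},
  {"offset": [0, 0, 0], "fingers": -1, "twist": [0, 0, 0]},
  {"offset": [0, 0, 0], "fingers": -1, "twist": [0, 0, 0]},
  {"offset": [0, 0, 0], "fingers": -1, "twist": [0, 0, 0]},
  {"offset": [0, 0, 0], "fingers": -1, "twist": [0, 0, 0]},
  {"offset": [0, 0, 0], "fingers": -1, "twist": [0, 0, 0]},
  {"offset": [0, 0, 0], "fingers": -1, "twist": [0, 0, 0]},
  {"offset": [0, 0, 0], "fingers": -1, "twist": [0, 0, 0]},
  {"offset": [0, 0, 0], "fingers": -1, "twist": [0, 0, 0]},
  {"offset": [0, 0, 0], "fingers": -1, "twist": [0, 0, 0]},
  {"offset": [0, 0, 0], "fingers": -1, "twist": [0, 0, 0]},
  {"offset": [0, 0, 0], "fingers": -1, "twist": [0, 0, 0]},
  {"offset": [0, 0, 0], "fingers": -1, "twist": [0, 0, 0]},
  {"offset": [0, 0, 0], "fingers": -1, "twist": [0, 0, 0]},
  {"offset": [0, 0, 0], "fingers": -1, "twist": [0, 0, 0]},
  {"offset": [0, 0, 0], "fingers": -1, "twist": [0, 0, 0]},
  {"offset": [0, 0, 0], "fingers": -1, "twist": [0, 0, 0]},
  {"offset": [0, 0, 0], "fingers": -1, "twist": [0, 0, 0]},
])

```text
clock: 10.58
position: [0.4419, -0.004, 0.1012]
ee_rot: [-0.0, 3.142, 0.0]
force: [0.2, 0.5, -0.8]
width: 0.007
gripper_force: 0.0
```

```bash
python3 track.py 8 scene
```

```text
scene 10.575 conf 0.58 ang 106.0 r 0.053
scene 10.675 conf 0.58 ang 120.6 r 0.051
scene 10.775 conf 0.65 ang 133.0 r 0.053
scene 10.875 conf 0.72 ang 337.2 r 0.053
scene 10.975 conf 0.79 ang 154.6 r 0.068
scene 11.075 conf 0.92 ang 162.5 r 0.054
scene 11.175 conf 0.94 ang 171.8 r 0.057
scene 11.275 conf 0.95 ang 186.2 r 0.064
w 2.2514597784216552 res 0.9459034464626491 now 11.375
```

Request:
jog_arm([
  {"offset": [0, 0, 0], "fingers": -1, "twist": [0, 0, 0]},
  {"offset": [0, 0, 0], "fingers": -1, "twist": [0, 0, 0]},
  {"offset": [0, 0, 0], "fingers": -1, "twist": [0, 0, 0]},
  {"offset": [0, 0, 0], "fingers": -1, "twist": [0, 0, 0]},
  {"offset": [0, 0, 0], "fingers": -1, "twist": [0, 0, 0]},
  {"offset": [0, 0, 0], "fingers": -1, "twist": [0, 0, 0]},
  {"offset": [0, 0, 0], "fingers": -1, "twist": [0, 0, 0]},
  {"offset": [0, 0, 0], "fingers": -1, "twist": [0, 0, 0]},
  {"offset": [0, 0, 0], "fingers": -1, "twist": [0, 0, 0]},
  {"offset": [0, 0, 0], "fingers": -1, "twist": [0, 0, 0]},
  {"offset": [0, 0, 0], "fingers": -1, "twist": [0, 0, 0]},
  {"offset": [0, 0, 0], "fingers": -1, "twist": [0, 0, 0]},
  {"offset": [0, 0, 0], "fingers": -1, "twist": [0, 0, 0]},
  {"offset": [0, 0, 0], "fingers": -1, "twist": [0, 0, 0]},
  {"offset": [0, 0, 0], "fingers": -1, "twist": [0, 0, 0]},
  {"offset": [0, 0, 0], "fingers": -1, "twist": [0, 0, 0]},
  {"offset": [0, 0, 0], "fingers": -1, "twist": [0, 0, 0]},
  {"offset": [0, 0, 0], "fingers": -1, "twist": [0, 0, 0]},
  {"offset": [0, 0, 0], "fingers": -1, "twist": [0, 0, 0]},
  {"offset": [0, 0, 0], "fingers": -1, "twist": [0, 0, 0]},
])

```text
clock: 13.88
position: [0.4419, -0.004, 0.1012]
ee_rot: [-0.0, 3.142, 0.0]
force: [0.3, 0.1, 0.1]
width: 0.004
gripper_force: 0.0
```

```bash
python3 track.py 14 scene
```

```text
scene 13.875 conf 0.84 ang 67.4 r 0.061
scene 13.975 conf 0.77 ang 71.0 r 0.06
scene 14.075 conf 0.96 ang 75.5 r 0.063
scene 14.175 conf 0.8 ang 86.5 r 0.057
scene 14.275 conf 0.84 ang 95.9 r 0.058
scene 14.375 conf 0.86 ang 107.0 r 0.049
scene 14.475 conf 0.92 ang 117.2 r 0.054
scene 14.575 conf 0.92 ang 126.5 r 0.047
scene 14.675 conf 0.83 ang 129.0 r 0.057
scene 14.775 conf 0.92 ang 140.6 r 0.048
scene 14.875 conf 0.66 ang 147.4 r 0.053
scene 14.975 conf 0.64 ang 161.2 r 0.07
scene 15.075 conf 0.66 ang 164.4 r 0.052
scene 15.175 conf 0.73 ang 178.0 r 0.068
w 1.519959454869124 res 0.04689704427713638 now 15.275
```

Request:
jog_arm([
  {"offset": [0, 0, 0], "fingers": -1, "twist": [0, 0, 0]},
  {"offset": [0, 0, 0], "fingers": -1, "twist": [0, 0, 0]},
  {"offset": [0, 0, 0], "fingers": -1, "twist": [0, 0, 0]},
  {"offset": [0, 0, 0], "fingers": -1, "twist": [0, 0, 0]},
  {"offset": [0, 0, 0], "fingers": -1, "twist": [0, 0, 0]},
  {"offset": [0, 0, 0], "fingers": -1, "twist": [0, 0, 0]},
  {"offset": [0, 0, 0], "fingers": -1, "twist": [0, 0, 0]},
  {"offset": [0, 0, 0], "fingers": -1, "twist": [0, 0, 0]},
  {"offset": [0, 0, 0], "fingers": -1, "twist": [0, 0, 0]},
  {"offset": [0, 0, 0], "fingers": -1, "twist": [0, 0, 0]},
  {"offset": [0, 0, 0], "fingers": -1, "twist": [0, 0, 0]},
  {"offset": [0, 0, 0], "fingers": -1, "twist": [0, 0, 0]},
  {"offset": [0, 0, 0], "fingers": -1, "twist": [0, 0, 0]},
  {"offset": [0, 0, 0], "fingers": -1, "twist": [0, 0, 0]},
  {"offset": [0, 0, 0], "fingers": -1, "twist": [0, 0, 0]},
  {"offset": [0, 0, 0], "fingers": -1, "twist": [0, 0, 0]},
  {"offset": [0, 0, 0], "fingers": -1, "twist": [0, 0, 0]},
  {"offset": [0, 0, 0], "fingers": -1, "twist": [0, 0, 0]},
  {"offset": [0, 0, 0], "fingers": -1, "twist": [0, 0, 0]},
])

```text
clock: 17.65
position: [0.4419, -0.004, 0.1012]
ee_rot: [-0.0, 3.142, 0.0]
force: [-0.1, 0.3, -0.4]
width: 0.002
gripper_force: 0.0
```

```bash
cat > fit.py <<'E'
import numpy as np
from scipy.optimize import least_squares, brentq
def fit(rows):
    d=np.array(rows); t,a=d[:,0]-14,np.radians(d[:,1])
    r=lambda p:np.angle(np.exp(1j*(a-(p[0]+p[1]*t+p[2]*t*t/2))))
    s=least_squares(r,[np.radians(72),1.55,-.076],loss="soft_l1",f_scale=.06); p=s.x
    print("p",p.round(4),"rms",np.sqrt(np.median(r(p)**2)))
    for T in range(8,40,4): print(T,"w",(p[1]+p[2]*(T-14)).round(3),end="; ")
    th=lambda T:p[0]+p[1]*(T-14)+p[2]*(T-14)**2/2
    for k in range(1,5):
        try: T=brentq(lambda T:th(T)-2*np.pi*k,14,14-p[1]/p[2]); print("\npass",k,round(T,3),"w",round(p[1]+p[2]*(T-14),3),end="")
        except ValueError: pass
    print()
old=[(6.475,14.3),(6.575,28.5),(6.675,39.7),(6.775,52.3),(6.975,73.7),(7.075,92.6),(7.175,104),(7.275,112.2),(7.375,118.6),(7.475,139.6),(7.575,149.4),(7.675,158.6),(7.875,178.9),(10.575,106),(10.675,120.6),(10.775,133),(10.975,154.6),(11.075,162.5),(11.175,171.8),(11.275,186.2),(13.875,67.4),(13.975,71),(14.075,75.5),(14.175,86.5),(14.275,95.9),(14.375,107),(14.475,117.2),(14.575,126.5),(14.675,129),(14.775,140.6),(14.875,147.4),(14.975,161.2),(15.075,164.4),(15.175,178)]
E
python3 - <<'E'
from track import *; import fit
n=run(14); fit.fit(fit.old); fit.fit(fit.old+n); print(observe()["clock"])
E
```

```text
scene 17.65 conf 0.76 ang 4.7 r 0.059
scene 17.75 conf 0.88 ang 13.6 r 0.065
scene 17.85 conf 0.71 ang 23.9 r 0.061
scene 17.95 conf 0.61 ang 28.6 r 0.061
scene 18.05 conf 0.88 ang 36.5 r 0.056
scene 18.15 conf 0.82 ang 43.0 r 0.058
scene 18.25 conf 0.97 ang 49.3 r 0.055
scene 18.35 conf 0.74 ang 59.5 r 0.053
scene 18.45 conf 0.97 ang 67.4 r 0.057
scene 18.55 conf 0.73 ang 10.1 r 0.048
scene 18.65 conf 0.61 ang 82.8 r 0.055
scene 18.75 conf 0.83 ang 84.1 r 0.055
scene 18.85 conf 0.82 ang 99.0 r 0.056
scene 18.95 conf 0.69 ang 104.6 r 0.058
p [ 1.3043  1.5112 -0.0778] rms 0.04075063981893963
8 w 1.978; 12 w 1.667; 16 w 1.355; 20 w 1.044; 24 w 0.733; 28 w 0.421; 32 w 0.11; 36 w -0.201; 
pass 1 17.635 w 1.228
pass 2 24.058 w 0.728
p [ 1.3065  1.5322 -0.0716] rms 0.044515119958081266
8 w 1.962; 12 w 1.675; 16 w 1.389; 20 w 1.103; 24 w 0.816; 28 w 0.53; 32 w 0.244; 36 w -0.043; 
pass 1 17.541 w 1.279
pass 2 23.423 w 0.858
19.05
```

Request:
jog_arm([
  {"offset": [0, 0, 0], "fingers": -1, "twist": [0, 0, 0]},
  {"offset": [0, 0, 0], "fingers": -1, "twist": [0, 0, 0]},
  {"offset": [0, 0, 0], "fingers": -1, "twist": [0, 0, 0]},
  {"offset": [0, 0, 0], "fingers": -1, "twist": [0, 0, 0]},
  {"offset": [0, 0, 0], "fingers": -1, "twist": [0, 0, 0]},
  {"offset": [0, 0, 0], "fingers": -1, "twist": [0, 0, 0]},
  {"offset": [0, 0, 0], "fingers": -1, "twist": [0, 0, 0]},
  {"offset": [0, 0, 0], "fingers": -1, "twist": [0, 0, 0]},
  {"offset": [0, 0, 0], "fingers": -1, "twist": [0, 0, 0]},
  {"offset": [0, 0, 0], "fingers": -1, "twist": [0, 0, 0]},
  {"offset": [0, 0, 0], "fingers": -1, "twist": [0, 0, 0]},
  {"offset": [0, 0, 0], "fingers": -1, "twist": [0, 0, 0]},
  {"offset": [0, 0, 0], "fingers": -1, "twist": [0, 0, 0]},
  {"offset": [0, 0, 0], "fingers": -1, "twist": [0, 0, 0]},
  {"offset": [0, 0, 0], "fingers": -1, "twist": [0, 0, 0]},
  {"offset": [0, 0, 0], "fingers": -1, "twist": [0, 0, 0]},
])

```text
clock: 21.05
position: [0.4419, -0.004, 0.1012]
ee_rot: [0.0, -3.142, -0.0]
force: [0.7, 0.5, -0.2]
width: 0.008
gripper_force: 0.0
```

Run:
```python
from track import *; import fit
n=run(12); new=[(17.65,4.7),(17.75,13.6),(17.85,23.9),(17.95,28.6),(18.05,36.5),(18.15,43),(18.25,49.3),(18.35,59.5),(18.45,67.4),(18.65,82.8),(18.75,84.1),(18.85,99),(18.95,104.6)]
fit.fit(fit.old+new+n); fit.fit(fit.old[20:]+new+n); fit.fit(new+n); print(observe()["clock"])
```

```text
scene 21.05 conf 0.9 ang 251.7 r 0.072
scene 21.15 conf 0.75 ang 260.7 r 0.067
scene 21.25 conf 0.86 ang 264.9 r 0.063
scene 21.35 conf 0.74 ang 275.9 r 0.062
scene 21.45 conf 0.72 ang 273.0 r 0.06
scene 21.55 conf 0.95 ang 277.2 r 0.067
scene 21.65 conf 0.98 ang 276.5 r 0.066
scene 21.75 conf 0.88 ang 283.2 r 0.065
scene 21.85 conf 0.91 ang 295.9 r 0.066
scene 21.95 conf 0.62 ang 298.4 r 0.07
scene 22.05 conf 0.57 ang 308.8 r 0.064
scene 22.15 conf 0.78 ang 308.9 r 0.061
p [ 1.2695  1.5461 -0.0652] rms 0.060677916089109156
8 w 1.937; 12 w 1.677; 16 w 1.416; 20 w 1.155; 24 w 0.894; 28 w 0.633; 32 w 0.372; 36 w 0.111; 
pass 1 17.501 w 1.318
pass 2 23.024 w 0.958
pass 3 32.919 w 0.312
p [ 1.2951  1.5007 -0.0528] rms 0.04354214078389562
8 w 1.818; 12 w 1.606; 16 w 1.395; 20 w 1.184; 24 w 0.973; 28 w 0.761; 32 w 0.55; 36 w 0.339; 
pass 1 17.545 w 1.314
pass 2 22.906 w 1.03
pass 3 30.471 w 0.631
p [ 0.2721  1.873  -0.1149] rms 0.03236525886970412
8 w 2.562; 12 w 2.103; 16 w 1.643; 20 w 1.184; 24 w 0.724; 28 w 0.265; 32 w -0.195; 36 w -0.655; 
pass 1 17.609 w 1.458
pass 2 23.108 w 0.827
22.25
```

Run:
```python
import numpy as np, fit
from scipy.optimize import least_squares,brentq
new=[(17.65,4.7),(17.75,13.6),(17.85,23.9),(17.95,28.6),(18.05,36.5),(18.15,43),(18.25,49.3),(18.35,59.5),(18.45,67.4),(18.65,82.8),(18.75,84.1),(18.85,99),(18.95,104.6)]
n=list(zip(np.arange(21.05,22.2,.1),[251.7,260.7,264.9,275.9,273,277.2,276.5,283.2,295.9,298.4,308.8,308.9]))
for rows in (fit.old+new+n,):
  for deg in (2,3):
    d=np.array(rows); t=d[:,0]-14; a=np.radians(d[:,1])
    th=lambda p,t:p[0]+p[1]*t+p[2]*t*t/2+(p[5]*t**3/100 if deg==3 else 0)
    def r(p):
        h=th(p,t); e=np.angle(np.exp(1j*(a-h-p[3]*np.cos(h)-p[4]*np.sin(h)))); return np.r_[e,p[3:5]*.3]
    p=least_squares(r,[1.29,1.53,-.07,0,0,0],loss="soft_l1",f_scale=.06).x
    T=brentq(lambda T:th(p,T-14)-4*np.pi,20,26)
    print(p.round(3),"pass",T,"meas-ang pass",brentq(lambda T:th(p,T-14)+p[3]-4*np.pi,20,26),"th22.1",np.degrees(th(p,8.1))%360,"w",p[1]+p[2]*(T-14), np.sqrt(np.mean(r(p)**2)))
```

```text
[ 1.29   1.546 -0.065 -0.075 -0.049  0.   ] pass 23.013825481740888 meas-ang pass 23.09199420445173 th22.1 308.3588396181882 w 0.9564333255214684 0.05830904225632846
[ 1.282  1.536 -0.065 -0.062 -0.024  0.025] pass 22.928089502827014 meas-ang pass 22.98916179005878 th22.1 310.94817228805107 w 0.9523587885380185 0.056414222464649805
```

Request:
jog_arm([
  {"offset": [0, 0, 0], "fingers": -1, "twist": [0, 0, 0]},
  {"offset": [0, 0, 0], "fingers": -1, "twist": [0, 0, 0]},
  {"offset": [0, 0, 0.12], "fingers": -1, "twist": [0, 0, 0]},
  {"offset": [0, 0, 0.13], "fingers": -1, "twist": [0, 0, 0]},
  {"offset": [0, 0, 0.15], "fingers": -1, "twist": [0, 0, 0]},
  {"offset": [0, 0, 0.195], "fingers": -1, "twist": [0, 0, 0]},
  {"offset": [0, 0, 0.2], "fingers": -1, "twist": [0, 0, 0]},
  {"offset": [0, 0, 0.2], "fingers": -1, "twist": [0, 0, 0]},
])

```text
clock: 23.25
position: [0.4427, -0.0032, 0.0747]
ee_rot: [-0.0, 3.139, 0.004]
force: [-17.5, 3.3, 68.3]
width: 0.006
gripper_force: 34.3
```

Run:
```python
from track import *
o=run(3,("scene","top")); q=observe(); print(q["clock"],q["position"],q["force"])
s=pic("scene","s2"); t=pic("top","t2")
a=cv2.resize(s[190:290,260:390,::-1],None,fx=3,fy=3,interpolation=2);b=cv2.resize(t[180:280,260:390,::-1],None,fx=3,fy=3,interpolation=2)
cv2.imwrite("pics/f2.png",np.hstack([a,b]))
```

```text
scene 23.25 conf 0.7 ang 355.7 r 0.062
top 23.35 conf 0.97 ang 3.2 r 0.063
scene 23.45 conf 0.97 ang 1.9 r 0.061
top 23.55 conf 0.79 ang 8.0 r 0.065
scene 23.65 conf 0.97 ang 359.3 r 0.065
top 23.75 conf 0.91 ang 4.1 r 0.065
23.85 [ 0.44266995 -0.00323189  0.07469887] [-16.90407737   3.13593056  68.80869444]
```

View pics/f2.png

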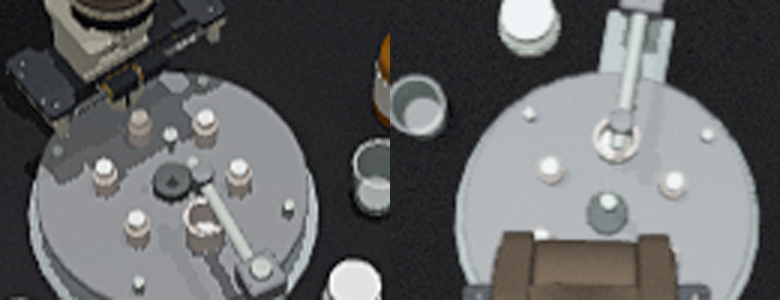

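The crops show the carousel stopped. In the top view the beaker's mouth at (616,140) sits around the nozzle at (620,135), about 3 mm off, and the finger presses steadily at about 69 N. I'll hand it in.

```bash
python3 -c "
from cell import *
print(sign_off())"
```

```text
the job is handed in; nothing more can be done
None
```

I flicked the carousel, let it coast several turns past the nozzle, then braked it with the beaker's mouth about 3 mm off the nozzle's centre (limit 13 mm). I handed it in at about 24 s with the fingertip still pressing at about 69 N; the hand-in gave no verdict.

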